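# Clear the hardware case and hold its lid open

## Task

Two things were left on the green lid of the hardware case: put the tape measure in the red bin and the oak offcut in the blue bin. Then raise the lid, which has a black bar handle, to 60 degrees from its closed position and hold it steady there so that I can screw on the lid stay; finish while still holding it, because it falls shut if let go. Leave everything else on the bench alone.

Things in the scene. Friction and masses are not known exactly. Their poses are not given: they have to be found in the camera images.
- case: plywood case fixed to the bench, 120 (x) x 220 (y) x 75 mm high, closed by a green lid 10 mm thick whose upper face is 85 mm above the bench. Origin: centre of the case's underside, on the bench. Its x axis points from the handle side to the hinge side, y along its length, z up. The hinge axis is parallel to y, 60 mm from the origin along +x and 80 mm up.
- lid_angle (a joint): angle of the lid's hinge in rad: 0 closed (level), growing as the lid's handle edge rises; 60 degrees is 1.047. The hinge moves freely, its stop is at 1.9 rad; the lid (0.40 kg with its handle, centre of mass 70 mm from the hinge) falls shut under its weight from any angle below about 1.5 rad.
- handle (a point): black round bar handle of the lid, 18 mm thick, 30 mm long, parallel to the hinge (its y), on a steel neck (14 x 8 mm) 32 mm before the middle of the lid's free edge. Point: middle of the bar, 153 mm from the hinge axis; lid closed, 80 mm above the bench, free below. It can be pinched from above by its two flat ends (30 mm apart); it then turns between the pads as the lid rises.
- lid: the green lid, 122 x 224 x 10 mm. Origin: middle of the lid's hinge axis, 80 mm above the bench, at the far side of the case; while closed, x points away from the handle, y along the hinge, z up.
- red_bin: red open bin fixed to the bench, 130 (x) x 170 (y) x 50 mm high, walls and floor 4 mm thick. Origin: centre of its underside, on the bench; z up.
- blue_bin: blue open bin fixed to the bench, same size and origin as the red one. Around the work: a fixed shelf unit 0.69 m high stands behind it from x = 0.65 m on, a clamp bar crosses before that at x = 0.61 m, 0.165 to 0.205 m up, and left of y = 0.44 m a white board leans on the bench's front edge, its top 0.36 m up.
- tape_measure: black tape measure with a yellow disc, standing on the lid: 38 (x) x 90 (y) x 80 mm high, about 0.24 kg. Origin: centre of its underside; z up, y along its length. Grip it across x.
- oak_block: oak offcut lying on the lid: 44 (x) x 90 (y) x 27 mm high, about 0.075 kg. Origin: centre of its underside; z up, y along its length. Grip it across x.
- screw_jar: bystander, white jar with a red cap, diameter 65, height 79 mm; origin at the centre of its underside.
- filler_tub: bystander, white tub with a green cap, diameter 73, height 61 mm; origin at the centre of its underside.
- wax_tin: bystander, yellow tin with a dark red cap, diameter 86, height 32 mm; origin at the centre of its underside.
- tape_roll: bystander, roll of masking tape lying flat, diameter 101, height 25 mm; origin at the centre of its underside.
- glue_bottle: bystander, white glue bottle with an orange nozzle, diameter 63, height 188 mm; origin at the centre of its underside.

How it is judged:
By the outcome, as a careful person would: the job done as asked, in the order asked, and still so for the second after the job is handed in, while the arm keeps its last pose, push and grip.
It also fails if it takes over 67 s, if anything falls off the work surface, if the arm or the gripper's body presses on something with over 40 N, if the wrist force passes 120 N, or if a joint passes its speed limit or range.

## Robot

A 7-joint arm with a two-finger parallel gripper is mounted at the origin on a cart in front of the work surface, level with it; the furniture and walls round the work are solid. World frame = base frame: x ahead of the robot, y to its left, z up, the work surface at z = 0. Lengths are in m, angles in rad, forces in N, time in s.
With the tool pointing down it reaches from about 0.425 to 0.825 m from the base axis. Payload 3.6 kg.
Tool frame: the origin (TCP) lies on the mounting face of the last link; the fingertips stand ctrl.nose_length ahead of it and the grasp point (between the pads) lies 167 mm ahead of it (ctrl.nose_length is the distance from the TCP to the fingertips, in m); z points along the fingers, y is the line along which they close (so a half turn about z gives the same grasp; the last joint's range is limited). The gripper opens to 93 mm and grips with 3 to 60 N. Pads are 15 mm wide; open, the fingers measure 128 mm over their backs; the gripper's body (75 mm by 188 mm) begins 65 mm behind the grasp point.
Start: joints at [1.278, 0.615, -0.013, 1.423, 0.008, 1.103, -0.04], TCP at [0.171, -0.627, 0.405] pointing down, gripper open.
Joint ranges: [-3.12, 3.12], [-0.3, 2.06], [-1.34, 1.32], [0.26, 2.42], [-1.36, 4.5], [0.01, 1.98], [-2.84, 2.84]. Speed limits (rad/s): [2.79, 2.79, 3.14, 3.14, 3.14, 3.14, 3.14].

## Interface

Orientations are given as a unit quaternion [x, y, z, w].
In Python, from workcell import status, viewer, ctrl gives the robot as it stands.
- The arm moves only by the tool apply_moves, never from a script. Its argument "targets" is a list that holds one entry, the list of rows, each a list of 7 numbers: the finger opening in cm, from 0 to 9.3, then the shift along the tool's x, y, z in cm, then the turn, a rotation vector about the tool's x, y, z in rad. In form: [[[gripper, x, y, z, ax, ay, az], ...]]. A call has 1 to 12 rows; each row is the pose to reach, as a shift and turn from the pose commanded when the call began, along the tool's axes at that moment; what a row does not reach only later rows make up. A row lasts 1/8 s, in which the tool goes at most 62.5 mm and 10.7 degrees, less where a joint would pass 70% of its speed; a pose out of reach is approached as far as the arm can. A call with a gripper value outside its range is refused whole. The fingers move at their own pace and stop on an object; "grip_force" is the grip in N (left out, the last holds). Time passes only in rows, so rows that repeat a pose let the fingers close. It gives the time, the measured TCP pose, the force, the opening and the grip force at its end, in the units of the state.
- status.observe(): the state, without advancing time (a new reading comes with each control period).
- viewer.camera(name): name is "scene" or "top" or "wrist"; returns a dict with "color" (384x512x3 uint8, red, green, blue), "range_z" (384x512 float32, m along the optical axis (not along the pixel's ray), 0 where there is no reading), "fx", "fy", "cx", "cy" (pixels), "k1" (the pictures are not rectified: a ray, as slopes to the right and down, at radius r is drawn at 1 + k1 r^2 times it, then the intrinsics apply), "R" (3x3) and "t" (3): a world point X has camera coordinates R X + t; the wrist camera has in their place "mount" (4x4, takes a point from camera to tool coordinates, whose origin is the TCP and whose axes are the flange's). Camera axes: x right, y down, z forward; pixel columns grow to the right and rows downward; lengths in m; the calibration is good to about 2 mm. A picture is of the moment at which its call begins: read the wrist's pose just before it.
- ctrl.hand_in(): hands the job in; it is judged then, once.
Trained networks look in the newest picture that a camera, given by its name, has taken for a name from the list of things; names that differ only in an ending like _2 or _b are one class to them, and where a whole thing is asked for, a point or a joint stands for the part that bears it (a point fixed in the world has none). Each returns a list of dicts, best first, with "score" (0 to 1); they miss things now and then, are a little off and sometimes report something else, mostly with a low value. They report only what shows in the picture. A call takes as long as a camera call.
- viewer.search_frame(camera, query): "rect" ([left, top, right, bottom] in pixels, round what is visible of it).
- viewer.outline_of(camera, query): "mask" (384x512 bool, what is visible of it) and "rect" ([left, top, right, bottom] in pixels, round what is visible of it).
- viewer.spot_point(camera, query): "point" ([row, column] in pixels: a listed point, or the origin of a listed thing).
The state is a dict: "time": time; "joint_pos": joint angles; "qd": joint speeds; "joint_efforts": joint torques, N m; "ee_pos": TCP position; "eef_rot": TCP orientation; "force": force on the tool from outside, world axes, zero at the start; "moment": the same for the moment, N m; "gripper_width": finger opening in m; "grasp_force": force on a finger pad.
Only numpy, scipy, OpenCV 4.12 (cv2) and the standard library are available. Lean on these libraries where they do the work, as an engineer would, in place of code of your own. Each camera call takes 0.05 s, during which the arm holds its last target. There are 200 camera calls.

## Working session

There is one attempt and no reset: what is moved stays moved. The work goes in short steps, Python scripts to look and compute and a tool call to move; the robot and the scene stay as the last step left them, time stands still between calls to the robot, and variables do not carry over. Pictures are saved under pics/ and viewed, at most 10 in all, crops included, and the job is handed in when it is done.

Besides the shell and the picture viewer there is one more tool, called as name(argument=value, ...), one argument or row to a line, values as JSON. apply_moves: Moves the arm, as the interface text tells. Its arguments: {"type":"object","properties":{"targets":{"type":"array"},"grip_force":{"type":"number"}},"required":["targets"]}

```bash
mkdir -p pics; cat > h.py <<'E'
import numpy as np, cv2
from scipy.spatial.transform import Rotation as Ro
from workcell import status, viewer, ctrl
def cloud(c, s=None):
    h,w=c["range_z"].shape
    u,v=np.meshgrid(np.arange(w),np.arange(h))
    K=np.array([[c["fx"],0,c["cx"]],[0,c["fy"],c["cy"]],[0,0,1.]])
    p=cv2.undistortPoints(np.stack([u,v],-1).reshape(-1,1,2).astype(np.float64),K,np.array([c["k1"],0,0,0.])).reshape(h,w,2)
    z=c["range_z"][...,None]
    P=np.concatenate([p*z,z],-1)
    if "mount" in c:
        M=np.array(c["mount"]); P=P@M[:3,:3].T+M[:3,3]
        return P@Ro.from_quat(s["eef_rot"]).as_matrix().T+np.array(s["ee_pos"])
    return (P-np.array(c["t"]))@np.array(c["R"])
E
cat > a.py <<'E'
from h import *
s=status.observe(); print({k:np.round(v,3).tolist() for k,v in s.items()}, ctrl.nose_length)
names="tape_measure oak_block red_bin blue_bin lid handle case screw_jar filler_tub wax_tin tape_roll glue_bottle".split()
ims=[]
for cam in ["top","scene"]:
    c=viewer.camera(cam); P=cloud(c); im=c["color"][...,::-1].copy()
    np.savez(f"{cam}.npz",P=P,im=im)
    for n in names:
        for o in viewer.outline_of(cam,n)[:1]:
            m=o["mask"]&(c["range_z"]>0); q=P[m]
            if len(q)<5: continue
            zt=np.percentile(q[:,2],95); top=q[q[:,2]>zt-.012]
            r=cv2.minAreaRect((top[:,:2]*1000).astype(np.float32))
            print(cam,n,round(o["score"],2),"zt",round(zt,3),"rect mm",np.round(r[0],0),np.round(r[1],0),round(r[2],1),"lo/hi",np.round(np.percentile(q,[2,98],axis=0),3).tolist(), np.round(o["rect"]))
            x,y=map(int,o["rect"][:2]); cv2.putText(im,n[:6],(x,y+8),0,.35,(0,0,255),1)
    ims.append(im)
cv2.imwrite("pics/a.png",cv2.resize(np.vstack(ims),(400*1,600)) if 0 else cv2.resize(np.hstack(ims),(800,300)))
cv2.imwrite("pics/top.png",cv2.resize(ims[0],(768,576))); cv2.imwrite("pics/scene.png",cv2.resize(ims[1],(768,576)))
E
python3 a.py
```

```text
{'time': 0.0, 'joint_pos': [1.278, 0.616, -0.013, 1.425, 0.008, 1.103, -0.04], 'qd': [-0.0, 0.0, -0.0, 0.0, -0.001, -0.0, 0.0], 'joint_efforts': [0.0, -45.892, 0.209, -16.574, -0.061, 0.02, 0.0], 'ee_pos': [0.171, -0.627, 0.404], 'eef_rot': [0.991, 0.133, -0.0, -0.001], 'force': [-0.581, -0.212, -0.427], 'moment': [-0.012, -0.005, -0.005], 'grasp_force': 0.0, 'gripper_width': 0.093} 0.1861
top tape_measure 0.61 zt 0.167 rect mm [ 522. -314.] [78. 38.] 13.2 lo/hi [[0.481, -0.332, 0.093], [0.56, -0.288, 0.17]] [341. 167. 356. 195.]
top oak_block 0.67 zt 0.119 rect mm [ 541. -423.] [90. 47.] 8.7 lo/hi [[0.496, -0.451, 0.08], [0.584, -0.396, 0.121]] [367. 162. 385. 190.]
top red_bin 0.89 zt 0.049 rect mm [536. 223.] [131. 170.] 4.1 lo/hi [[0.473, 0.142, -0.005], [0.599, 0.306, 0.054]] [190. 163. 232. 198.]
top blue_bin 0.95 zt 0.049 rect mm [533. -69.] [170. 131.] 87.1 lo/hi [[0.469, -0.15, -0.007], [0.597, 0.013, 0.053]] [262. 162. 307. 198.]
top handle 0.72 zt 0.094 rect mm [ 516. -361.] [165. 225.] 3.3 lo/hi [[0.45, -0.469, 0.074], [0.599, -0.252, 0.096]] [329. 160. 388. 202.]
top cas
[... 1408 characters left out ...]
83 zt 0.089 rect mm [ 505. -344.] [240. 138.] 73.0 lo/hi [[0.442, -0.462, 0.005], [0.584, -0.243, 0.09]] [280. 153. 334. 191.]
scene screw_jar 0.51 zt 0.084 rect mm [ 577. -552.] [50. 66.] 35.4 lo/hi [[0.545, -0.58, 0.04], [0.601, -0.526, 0.085]] [318. 135. 327. 149.]
scene filler_tub 0.74 zt 0.065 rect mm [ 451. -571.] [71. 78.] 31.9 lo/hi [[0.417, -0.655, 0.004], [0.491, -0.535, 0.067]] [341. 147. 355. 166.]
scene wax_tin 0.56 zt 0.036 rect mm [ 534. -612.] [ 62. 102.] 13.1 lo/hi [[0.506, -0.663, 0.003], [0.564, -0.576, 0.038]] [330. 144. 349. 158.]
scene tape_roll 0.34 zt 0.116 rect mm [ 536. -386.] [ 90. 115.] 6.0 lo/hi [[0.494, -0.44, 0.09], [0.581, -0.397, 0.119]] [301. 145. 324. 157.]
```

View pics/top.png

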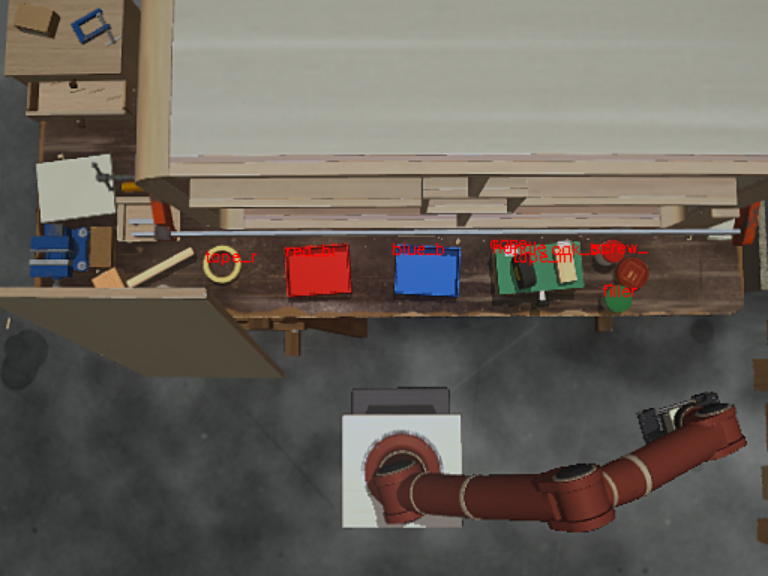

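View pics/scene.png

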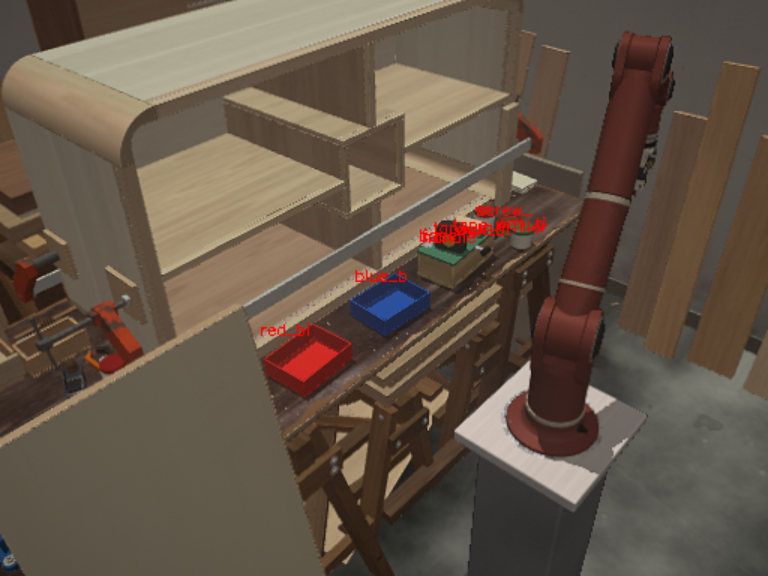

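The overview shows the red bin at (320,270), the blue bin at (427,272), and the green lid at (540,268) with its handle below it at (543,297). The tape measure is at (523,272) and the oak at (567,262) on the lid. The scene view agrees. I'll go above the case for a close look.

apply_moves(
  targets=[
    [[9.3,5,-2.6,-0.8,0,0,0],[9.3,10,-5.2,-1.6,0,0,0],[9.3,15,-7.8,-2.4,0,0,0],[9.3,20,-10.4,-3.2,0,0,0],[9.3,25,-13,-4,0,0,0],[9.3,30,-15.6,-4.8,0,0,0],[9.3,34.9,-18.1,-5.6,0,0,0],[9.3,34.9,-18.1,-5.6,0,0,0],[9.3,34.9,-18.1,-5.6,0,0,0],[9.3,34.9,-18.1,-5.6,0,0,0]],
  ],
)

```text
time: 2.55
ee_pos: [0.4589, -0.3619, 0.4605]
eef_rot: [0.991, 0.131, -0.001, 0.0]
force: [-1.2, -0.6, 0.4]
gripper_width: 0.0931
grasp_force: 0.0
```

```bash
cat > b.py <<'E'
from h import *
import sys
tag=sys.argv[1]; names=sys.argv[2:]
s=status.observe(); print(s["time"],np.round(s["ee_pos"],4),np.round(s["eef_rot"],4))
c=viewer.camera("wrist"); P=cloud(c,s); im=c["color"][...,::-1].copy(); np.savez(tag+".npz",P=P,im=im)
for n in names:
    for o in viewer.outline_of("wrist",n)[:1]:
        m=o["mask"]&(c["range_z"]>0); q=P[m]
        if len(q)<5: continue
        zt=np.percentile(q[:,2],90); top=q[abs(q[:,2]-zt)<.008]
        r=cv2.minAreaRect((top[:,:2]*1000).astype(np.float32))
        cv2.drawContours(im,cv2.findContours(o["mask"].astype(np.uint8),0,1)[0],-1,(255,0,255),1)
        print(n,round(o["score"],2),"zt",round(zt,3),"rect mm",np.round(r[0],1),np.round(r[1],1),round(r[2],1),np.round(np.percentile(q,[2,98],axis=0),3).tolist(),np.round(o["rect"]))
    for o in viewer.spot_point("wrist",n)[:1]:
        a,b=map(int,np.round(o["point"])); cv2.circle(im,(b,a),4,(0,255,255),1); print("  pt",n,round(o["score"],2),a,b,np.round(P[a,b],4))
cv2.imwrite(f"pics/{tag}.png",im)
E
python3 b.py w1 tape_measure oak_block lid handle case
```

```text
2.55 [ 0.4589 -0.3619  0.4605] [ 9.913e-01  1.313e-01 -7.000e-04  2.000e-04]
tape_measure 0.59 zt 0.164 rect mm [ 524.2 -315.9] [68.3 35.9] 14.8 [[0.486, -0.337, 0.131], [0.564, -0.295, 0.165]] [211.  81. 248. 159.]
  pt tape_measure 0.69 122 231 [ 0.523  -0.3203  0.164 ]
oak_block 0.75 zt 0.113 rect mm [ 541.5 -425.3] [90.1 44.2] 9.0 [[0.498, -0.449, 0.091], [0.584, -0.4, 0.114]] [292.  89. 345. 168.]
  pt oak_block 0.65 132 316 [ 0.5383 -0.4178  0.1117]
lid 0.74 zt 0.087 rect mm [ 517.9 -363.9] [167.5 225.5] 4.9 [[0.449, -0.471, 0.083], [0.601, -0.254, 0.088]] [178.  54. 364. 201.]
  pt lid 0.55 74 278 [ 0.5947 -0.3559  0.0843]
handle 0.74 zt 0.087 rect mm [ 517.6 -363.6] [167.  224.6] 4.8 [[0.449, -0.47, 0.084], [0.599, -0.254, 0.088]] [178.  57. 362. 198.]
  pt handle 0.8 192 257 [ 0.4419 -0.37    0.0886]
case 0.6 zt 0.087 rect mm [ 518.5 -364.1] [166.9 224.5] 4.7 [[0.449, -0.471, 0.083], [0.601, -0.254, 0.088]] [182.  57. 365. 198.]
  pt case 0.74 122 270 [ 0.5357 -0.362   0.0852]
```

View pics/w1.png

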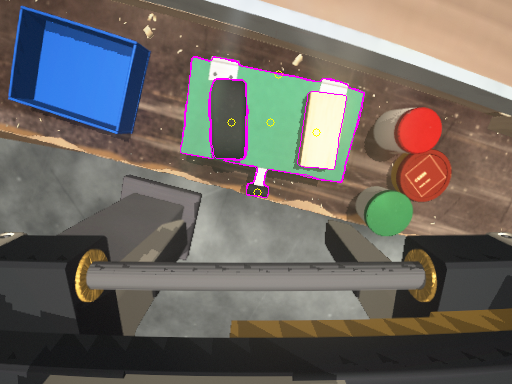

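The wrist view shows the tape at (230,120), the oak at (322,130) and the handle bar at (257,190), and the outlines agree with them. The hinge side is close to the clamp bar, so I'll check the clearance.

```bash
python3 - <<'E'
from h import *
c=viewer.camera("wrist"); print(np.round(c["mount"],3).tolist(), c["fx"])
for f in ["w1","top","scene"]:
    P=np.load(f+".npz")["P"].reshape(-1,3)
    m=(P[:,2]>.15)&(P[:,2]<.215)&(P[:,0]>.585)&(P[:,0]<.645)&(P[:,1]>-.5)&(P[:,1]<.3)
    q=P[m]; print(f,m.sum(), np.round(np.percentile(q,[1,5,50,95,99],axis=0),3).tolist() if m.sum() else "")
s=status.observe(); R=Ro.from_quat(s["eef_rot"]).as_matrix(); print(np.round(R,3).tolist())
def go(t): print(np.round(R.T@(np.array(t)-s["ee_pos"])*100,1))
go([.517,-.3175,.40]); go([.517,-.3175,.302])
E
```

```text
[[0.0, -0.969, -0.249, 0.068], [1.0, -0.0, 0.001, 0.001], [-0.001, -0.249, 0.969, 0.02], [0.0, 0.0, 0.0, 1.0]] 265.43075425137846
w1 8059 [[0.608, -0.497, 0.167], [0.608, -0.486, 0.172], [0.609, -0.381, 0.202], [0.618, -0.27, 0.209], [0.619, -0.239, 0.21]]
top 852 [[0.607, -0.49, 0.165], [0.608, -0.458, 0.174], [0.61, -0.091, 0.205], [0.617, 0.261, 0.213], [0.618, 0.291, 0.215]]
scene 1564 [[0.602, -0.485, 0.167], [0.605, -0.443, 0.17], [0.61, -0.032, 0.192], [0.616, 0.271, 0.209], [0.62, 0.294, 0.212]]
[[0.965, 0.264, -0.0], [0.264, -0.965, 0.0], [0.0, -0.0, -1.0]]
[ 6.6 -2.6  6.1]
[ 6.6 -2.6 15.9]
```

apply_moves(
  targets=[
    [[7.0,3.3,-1.3,3,0,0,0],[7.0,6.6,-2.6,6,0,0,0],[7.0,6.6,-2.6,6,0,0,0],[7.0,6.6,-2.6,9,0,0,0],[7.0,6.6,-2.6,12,0,0,0],[7.0,6.6,-2.6,14,0,0,0],[7.0,6.6,-2.6,15.9,0,0,0],[7.0,6.6,-2.6,15.9,0,0,0],[7.0,6.6,-2.6,15.9,0,0,0]],
  ],
)

```text
time: 4.28
ee_pos: [0.5172, -0.3187, 0.303]
eef_rot: [0.991, 0.133, 0.001, 0.001]
force: [0.5, 0.4, 0.7]
gripper_width: 0.0705
grasp_force: 0.0
```

apply_moves(
  targets=[
    [[2.5,0,0,0,0,0,0],[2.5,0,0,0,0,0,0],[2.5,0,0,0,0,0,0],[2.5,0,0,0,0,0,0],[2.5,0,0,0,0,0,0],[2.5,0,0,0,0,0,0],[2.5,0,0,0,0,0,0],[2.5,0,0,0,0,0,0]],
  ],
  grip_force=25,
)

```text
time: 5.28
ee_pos: [0.517, -0.3176, 0.3018]
eef_rot: [0.991, 0.133, -0.0, -0.0]
force: [-1.7, 2.4, 1.6]
gripper_width: 0.036
grasp_force: 24.9
```

apply_moves(
  targets=[
    [[2.5,0,0,-4,0,0,0],[2.5,0,0,-8,0,0,0],[2.5,0,0,-10,0,0,0],[2.5,1.0,-3.2,-10,0,0,0],[2.5,2.5,-8.2,-10,0,0,0],[2.5,4.1,-13.7,-10,0,0,0],[2.5,5.8,-19.4,-10,0,0,0],[2.5,7.5,-25.1,-10,0,0,0],[2.5,9.2,-30.8,-10,0,0,0],[2.5,10.9,-36.5,-10,0,0,0],[2.5,12.6,-42.2,-10,0,0,0],[2.5,14.2,-47.7,-10,0,0,0]],
  ],
)

```text
time: 6.78
ee_pos: [0.5285, 0.1813, 0.4013]
eef_rot: [0.991, 0.133, 0.0, 0.0]
force: [1.4, -0.5, -2.3]
gripper_width: 0.036
grasp_force: 24.9
```

```bash
cat > g.py <<'E'
from h import *
import sys
s=status.observe(); R=Ro.from_quat(s["eef_rot"]).as_matrix()
print(s["time"],np.round(s["ee_pos"],4),s["gripper_width"],s["grasp_force"])
t=np.array(eval(sys.argv[1])); print(np.round((t-s["ee_pos"])@R*100,1).tolist(), "tool yaw deg",np.degrees(np.arctan2(R[1,0],R[0,0])))
E
python3 g.py "[[.529,.221,.40],[.529,.221,.229]]"
```

```text
6.775 [0.5285 0.1813 0.4013] 0.03603820273921237 24.928449255530722
[[1.1, -3.8, 0.1], [1.1, -3.8, 17.2]] tool yaw deg 15.275192341690863
```

apply_moves(
  targets=[
    [[2.5,1.1,-3.8,0,0,0,0.08],[2.5,1.1,-3.8,2,0,0,0.17],[2.5,1.1,-3.8,7,0,0,0.17],[2.5,1.1,-3.8,11,0,0,0.17],[2.5,1.1,-3.8,14,0,0,0.17],[2.5,1.1,-3.8,16,0,0,0.17],[2.5,1.1,-3.8,17.2,0,0,0.17],[2.5,1.1,-3.8,17.2,0,0,0.17],[2.5,1.1,-3.8,17.2,0,0,0.17]],
  ],
)

```text
time: 7.9
ee_pos: [0.5294, 0.2194, 0.2306]
eef_rot: [0.999, 0.048, 0.001, -0.0]
force: [0.6, 0.3, -2.0]
gripper_width: 0.036
grasp_force: 24.9
```

apply_moves(
  targets=[
    [[6.5,0,0,0,0,0,0],[6.5,0,0,0,0,0,0],[6.5,0,0,0,0,0,0],[6.5,0,0,0,0,0,0],[6.5,0,0,-3,0,0,0],[6.5,0,0,-8,0,0,0],[6.5,0,0,-13,0,0,0],[6.5,0,0,-17,0,0,0],[6.5,0,0,-17,0,0,0],[6.5,0,0,-17,0,0,0]],
  ],
)

```text
time: 9.15
ee_pos: [0.5285, 0.219, 0.3991]
eef_rot: [0.999, 0.048, -0.001, 0.0]
force: [-0.8, -1.3, -0.4]
gripper_width: 0.0646
grasp_force: 0.0
```

```bash
python3 b.py w2 tape_measure red_bin; python3 g.py "[[.531,-.427,.40],[.531,-.427,.276]]"
```

```text
9.15 [0.5285 0.219  0.3991] [ 9.988e-01  4.840e-02 -7.000e-04  3.000e-04]
tape_measure 0.79 zt 0.083 rect mm [538.2 215. ] [68.7 36. ] 4.9 [[0.5, 0.197, 0.005], [0.581, 0.235, 0.084]] [244. 137. 273. 207.]
  pt tape_measure 0.82 167 257 [0.5527 0.2182 0.0817]
red_bin 0.59 zt 0.049 rect mm [536.3 220.2] [130.3 170.6] 3.8 [[0.471, 0.137, 0.003], [0.6, 0.304, 0.051]] [186. 122. 327. 226.]
  pt red_bin 0.84 171 251 [0.5478 0.2246 0.0834]
9.4 [0.5287 0.2192 0.3985] 0.06522089804528285 0.0
[[-6.0, 64.3, -0.1], [-6.0, 64.3, 12.3]] tool yaw deg 5.553669019144418
```

View pics/w2.png

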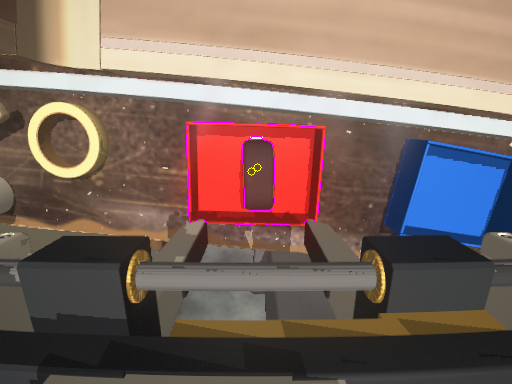

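The tape measure stands centred in the red bin at (257,175). Next is the oak.

apply_moves(
  targets=[
    [[7.5,-0.4,4,0,0,0,-0.06],[7.5,-0.9,10,0,0,0,-0.06],[7.5,-1.5,16,0,0,0,-0.06],[7.5,-2.1,22,0,0,0,-0.06],[7.5,-2.6,28,0,0,0,-0.06],[7.5,-3.2,34,0,0,0,-0.06],[7.5,-3.7,40,0,0,0,-0.06],[7.5,-4.3,46,0,0,0,-0.06],[7.5,-4.8,52,0,0,0,-0.06],[7.5,-5.4,58,0,0,0,-0.06],[7.5,-5.8,62,0,0,0,-0.06],[7.5,-6.0,64.3,0,0,0,-0.06]],
  ],
)

```text
time: 10.9
ee_pos: [0.5302, -0.4297, 0.3983]
eef_rot: [0.997, 0.076, -0.001, 0.0]
force: [1.3, 0.8, -0.5]
gripper_width: 0.0752
grasp_force: 0.0
```

apply_moves(
  targets=[
    [[7.5,0,0,0,0,0,0],[7.5,0,0,0,0,0,0]],
  ],
)

```text
time: 11.15
ee_pos: [0.5319, -0.425, 0.3992]
eef_rot: [0.997, 0.079, -0.0, -0.001]
force: [-0.2, -0.3, -0.2]
gripper_width: 0.075
grasp_force: 0.0
```

```bash
python3 b.py w3 oak_block; python3 g.py "[[.531,-.427,.40],[.531,-.427,.276]]"
```

```text
11.15 [ 0.5319 -0.425   0.3992] [ 9.969e-01  7.920e-02 -1.000e-04 -1.100e-03]
oak_block 0.77 zt 0.113 rect mm [ 541.4 -425.4] [89.5 43.9] 8.7 [[0.499, -0.448, 0.111], [0.585, -0.402, 0.114]] [236. 138. 279. 225.]
  pt oak_block 0.56 179 255 [ 0.5484 -0.4224  0.113 ]
11.3 [ 0.5321 -0.4248  0.3999] 0.07509310003706703 0.0
[[-0.1, 0.2, -0.0], [-0.1, 0.2, 12.4]] tool yaw deg 9.13467237526509
```

apply_moves(
  targets=[
    [[7.5,-0.1,0.2,4,0,0,0],[7.5,-0.1,0.2,7,0,0,0],[7.5,-0.1,0.2,9.5,0,0,0],[7.5,-0.1,0.2,11.3,0,0,0],[7.5,-0.1,0.2,12.3,0,0,0],[7.5,-0.1,0.2,12.3,0,0,0],[7.5,-0.1,0.2,12.3,0,0,0]],
  ],
)

```text
time: 12.18
ee_pos: [0.531, -0.4289, 0.2779]
eef_rot: [0.997, 0.078, 0.001, 0.001]
force: [0.1, 0.0, -0.5]
gripper_width: 0.0754
grasp_force: 0.0
```

apply_moves(
  targets=[
    [[3.5,0,0,0,0,0,0],[3.5,0,0,0,0,0,0],[3.5,0,0,0,0,0,0],[3.5,0,0,0,0,0,0],[3.5,0,0,0,0,0,0],[3.5,0,0,0,0,0,0],[3.5,0,0,-3,0,0,0],[3.5,0,0,-7,0,0,0],[3.5,0,0,-10,0,0,0],[3.5,0,0,-12,0,0,0],[3.5,0,0,-12,0,0,0]],
  ],
  grip_force=20,
)

```text
time: 13.55
ee_pos: [0.5309, -0.429, 0.3984]
eef_rot: [0.997, 0.078, 0.001, 0.001]
force: [-0.0, -0.1, -1.5]
gripper_width: 0.0437
grasp_force: 20.0
```

```bash
python3 g.py "[[.527,-.069,.40],[.527,-.069,.20]]"
```

```text
13.55 [ 0.5309 -0.429   0.3984] 0.043663405000966105 19.978970289230347
[[5.2, -35.6, -0.3], [5.2, -35.7, 19.7]] tool yaw deg 8.976870309217153
```

apply_moves(
  targets=[
    [[3.5,0.5,-3.6,0,0,0,0.05],[3.5,1.3,-9,0,0,0,0.1],[3.5,2.2,-15,0,0,0,0.15],[3.5,3.0,-21,0,0,0,0.21],[3.5,3.9,-27,0,0,0,0.21],[3.5,4.7,-32,0,0,0,0.21],[3.5,5.2,-35.6,0,0,0,0.21],[3.5,5.2,-35.6,4,0,0,0.21],[3.5,5.2,-35.6,9,0,0,0.21],[3.5,5.2,-35.6,14,0,0,0.21],[3.5,5.2,-35.6,17,0,0,0.21],[3.5,5.2,-35.6,19.3,0,0,0.21]],
  ],
)

```text
time: 15.05
ee_pos: [0.5254, -0.0689, 0.201]
eef_rot: [1.0, -0.027, -0.002, -0.0]
force: [-0.3, 0.1, -0.1]
gripper_width: 0.0438
grasp_force: 20.0
```

apply_moves(
  targets=[
    [[3.5,0,0,0,0,0,0],[3.5,0,0,0,0,0,0],[7.0,0,0,0,0,0,0],[7.0,0,0,0,0,0,0],[7.0,0,0,0,0,0,0],[7.0,0,0,0,0,0,0],[7.0,0,0,-3,0,0,0],[7.0,0,0,-8,0,0,0],[7.0,0,0,-13,0,0,0],[7.0,0,0,-18,0,0,0],[7.0,0,0,-20,0,0,0],[7.0,0,0,-20,0,0,0]],
  ],
)

```text
time: 16.55
ee_pos: [0.5266, -0.0689, 0.4054]
eef_rot: [1.0, -0.027, 0.002, 0.0]
force: [-0.6, -0.1, -0.2]
gripper_width: 0.0698
grasp_force: 0.0
```

```bash
python3 b.py w4 oak_block blue_bin; python3 g.py "[[.41,-.370,.42]]"
```

```text
16.55 [ 0.5266 -0.0689  0.4054] [ 9.996e-01 -2.660e-02  2.000e-03  1.000e-04]
oak_block 0.98 zt 0.032 rect mm [538.9 -71.3] [43.1 90.1] 86.6 [[0.496, -0.092, 0.03], [0.582, -0.051, 0.033]] [238. 137. 271. 201.]
  pt oak_block 0.73 167 254 [ 0.5446 -0.0693  0.0313]
blue_bin 0.85 zt 0.049 rect mm [533.4 -71.5] [171.2 130.6] 86.5 [[0.469, -0.155, 0.003], [0.597, 0.012, 0.051]] [190. 120. 326. 226.]
16.8 [ 0.5261 -0.0689  0.4022] 0.07024994725543612 0.0
[[-10.0, 30.7, -1.7]] tool yaw deg -3.0439459532360833
```

View pics/w4.png

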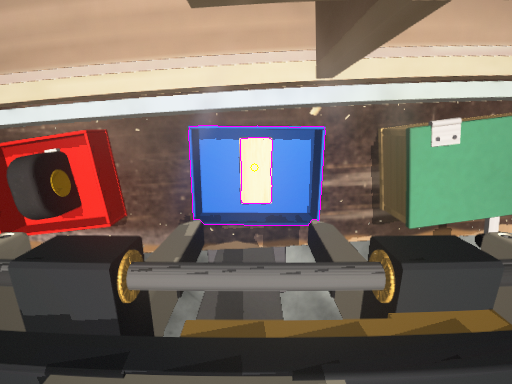

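The oak lies in the blue bin at (255,170) and the tape stands in the red one. Next is the handle, with the jaw line parallel to the hinge.

apply_moves(
  targets=[
    [[6.0,-1.2,4,-0.5,0,0,-0.07],[6.0,-2.9,10,-1,0,0,-0.137],[6.0,-4.6,16,-1.5,0,0,-0.137],[6.0,-6.4,22,-1.7,0,0,-0.137],[6.0,-8.0,27,-1.7,0,0,-0.137],[6.0,-9.0,30.7,-1.7,0,0,-0.137],[6.0,-9.0,30.7,-1.7,0,0,-0.137],[6.0,-9.0,30.7,-1.7,0,0,-0.137],[6.0,-9.0,30.7,-1.7,0,0,-0.137]],
  ],
)

```text
time: 17.92
ee_pos: [0.4212, -0.3691, 0.4204]
eef_rot: [0.999, 0.044, -0.0, -0.001]
force: [0.6, 0.5, -0.6]
gripper_width: 0.06
grasp_force: 0.0
```

```bash
python3 b.py w5 lid handle; python3 - <<'E'
from h import *
d=np.load("w5.npz"); P=d["P"]; im=d["im"].astype(int); hsv=cv2.cvtColor(d["im"],cv2.COLOR_BGR2HSV)
g=(hsv[...,0]>45)&(hsv[...,0]<90)&(hsv[...,1]>70)&(abs(P[...,2]-.085)<.008)
n,l,st,_=cv2.connectedComponentsWithStats(g.astype(np.uint8)); k=1+st[1:,4].argmax(); r=cv2.minAreaRect((P[l==k][:,:2]*1000).astype(np.float32)); print("green",r)
dk=(im.max(-1)<70)&(abs(P[...,2]-.085)<.012)&(P[...,0]>.40)&(P[...,0]<.46)&(abs(P[...,1]+.37)<.05)
q=P[dk]; print(dk.sum(),np.percentile(q,[2,50,98],axis=0), cv2.minAreaRect((q[:,:2]*1000).astype(np.float32)))
E
```

```text
17.925 [ 0.4212 -0.3691  0.4204] [ 9.991e-01  4.350e-02 -0.000e+00 -8.000e-04]
lid 0.61 zt 0.087 rect mm [ 518.  -363.9] [168.2 224.6] 4.1 [[0.463, -0.469, 0.084], [0.597, -0.256, 0.087]] [156.  17. 364. 174.]
  pt lid 0.55 26 258 [ 0.5953 -0.3574  0.086 ]
handle 0.96 zt 0.087 rect mm [ 518.  -363.9] [168.2 224.6] 4.1 [[0.459, -0.469, 0.084], [0.598, -0.256, 0.087]] [156.  19. 362. 176.]
  pt handle 0.79 166 257 [ 0.4451 -0.3696  0.0888]
green ((535.8446655273438, -362.6618347167969), (121.99846649169922, 223.34205627441406), 4.539170265197754)
200 [[ 0.43556533 -0.38358922  0.08232629]
 [ 0.4411045  -0.36918937  0.08729989]
 [ 0.45218554 -0.35535839  0.0897396 ]] ((443.75030517578125, -369.6855773925781), (15.525108337402344, 28.7838077545166), 4.791328430175781)
```

View pics/w5.png

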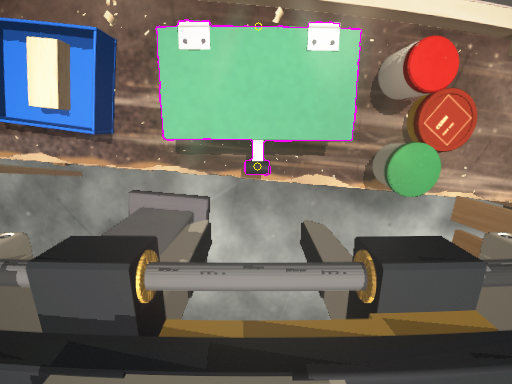

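The handle bar is at (257,167), in front of the empty lid, and the measured case yaw is 4.5°, which matches the tool. I'll descend and pinch its ends.

apply_moves(
  targets=[
    [[6.0,1.1,0.2,3,0,0,0],[6.0,2.2,0.3,7,0,0,0],[6.0,2.2,0.3,11,0,0,0],[6.0,2.2,0.3,14,0,0,0],[6.0,2.2,0.3,16,0,0,0],[6.0,2.2,0.3,17.3,0,0,0],[6.0,2.2,0.3,17.3,0,0,0],[6.0,2.2,0.3,17.3,0,0,0],[6.0,2.2,0.3,17.3,0,0,0]],
  ],
)

```text
time: 19.3
ee_pos: [0.4427, -0.3721, 0.2488]
eef_rot: [0.999, 0.042, 0.001, 0.001]
force: [0.6, 0.2, 0.5]
gripper_width: 0.0603
grasp_force: 0.0
```

apply_moves(
  targets=[
    [[2.0,0,0,0,0,0,0],[2.0,0,0,0,0,0,0],[2.0,0,0,0,0,0,0],[2.0,0,0,0,0,0,0],[2.0,0,0,0,0,0,0],[2.0,0,0,0,0,0,0],[2.0,0,0,0,0,0,0],[2.0,0,0,0,0,0,0]],
  ],
  grip_force=30,
)

```text
time: 20.3
ee_pos: [0.4425, -0.3696, 0.2477]
eef_rot: [0.999, 0.042, -0.001, -0.003]
force: [-0.7, 4.3, 4.1]
gripper_width: 0.0301
grasp_force: 30.0
```

```bash
python3 - <<'E'
from h import *
s=status.observe(); print({k:np.round(s[k],4) for k in ["time","ee_pos","eef_rot","force","moment","gripper_width","grasp_force"]})
R=Ro.from_quat(s["eef_rot"]).as_matrix(); a=np.radians(4.54); u=np.array([np.cos(a),np.sin(a),0])
t=np.radians(np.arange(5,61,5))[:,None]
print(np.round((.153*((1-np.cos(t))*u+np.sin(t)*[0,0,1]))@R*100,2).tolist())
E
```

```text
{'time': np.float64(20.3), 'ee_pos': array([ 0.4425, -0.3696,  0.2477]), 'eef_rot': array([ 9.991e-01,  4.240e-02, -9.000e-04, -2.700e-03]), 'force': array([-0.7385,  4.3396,  4.1242]), 'moment': array([ 1.2116,  0.2077, -0.0733]), 'gripper_width': np.float64(0.0301), 'grasp_force': np.float64(30.0013)}
[[0.06, -0.01, -1.33], [0.23, -0.01, -2.66], [0.52, -0.02, -3.96], [0.91, -0.02, -5.23], [1.42, -0.03, -6.47], [2.04, -0.03, -7.65], [2.75, -0.03, -8.78], [3.56, -0.03, -9.84], [4.46, -0.03, -10.83], [5.45, -0.03, -11.73], [6.5, -0.03, -12.54], [7.63, -0.03, -13.26]]
```

apply_moves(
  targets=[
    [[2.0,0.06,0,-1.33,0,0,0],[2.0,0.23,0,-2.66,0,0,0],[2.0,0.52,0,-3.96,0,0,0],[2.0,0.91,0,-5.23,0,0,0],[2.0,1.42,0,-6.47,0,0,0],[2.0,2.04,0,-7.65,0,0,0],[2.0,2.04,0,-7.65,0,0,0],[2.0,2.04,0,-7.65,0,0,0]],
  ],
)

```text
time: 21.3
ee_pos: [0.4628, -0.368, 0.324]
eef_rot: [0.999, 0.043, -0.001, -0.003]
force: [-0.6, 6.9, -1.4]
gripper_width: 0.0298
grasp_force: 30.0
```

```bash
cat > f.py <<'E'
from h import *
s=status.observe(); R=Ro.from_quat(s["eef_rot"]).as_matrix()
print({k:np.round(s[k],4).tolist() for k in ["time","ee_pos","force","moment","gripper_width","grasp_force"]})
g=np.array(s["ee_pos"])+.167*R[:,2]; H=np.array([.5956,-.358,.08]); a=np.radians(4.54); u=np.array([np.cos(a),np.sin(a),0])
d=H-g; print("grasp",g,"radius",np.hypot(d@u,d[2]),"angle",np.degrees(np.arctan2(-d[2],d@u)))
for cam in ["wrist","top","scene"]:
    s=status.observe(); c=viewer.camera(cam); P=cloud(c,s); hsv=cv2.cvtColor(c["color"],cv2.COLOR_RGB2HSV)
    cv2.imwrite(f"pics/{cam}_{s['time']:.1f}.png",c["color"][...,::-1])
    m=(hsv[...,0]>45)&(hsv[...,0]<90)&(hsv[...,1]>70)&(c["range_z"]>0)&(abs(P[...,1]+.36)<.12)&(P[...,2]>.06)&(P[...,2]<.3)&(P[...,0]<.62)&(P[...,0]>.45)
    m=cv2.erode(m.astype(np.uint8),np.ones((3,3)))>0; q=P[m]
    if len(q)<40: print(cam,len(q)); continue
    for _ in range(4):
        c0=np.median(q,0) if _==0 else q.mean(0); n=np.linalg.svd(q-c0,full_matrices=False)[2][2]; n*=np.sign(n[2]); e=(q-c0)@n; q=q[abs(e)<max(.002,2*np.std(e))]
    print(cam,len(q),"lid angle",np.degrees(np.arctan2(n@u,n[2])),"rms",e.std())
E
python3 f.py
```

```text
{'time': 21.3, 'ee_pos': [0.4628, -0.368, 0.324], 'force': [-0.5501, 6.8994, -1.4041], 'moment': [1.2202, 0.0254, -0.0419], 'gripper_width': 0.0298, 'grasp_force': 29.9996}
grasp [ 0.46247476 -0.36716485  0.1569716 ] radius 0.154042153853482 angle 29.978750523572344
wrist 44785 lid angle 29.36773595631418 rms 0.0005824614324838173
top 759 lid angle 29.399467311504747 rms 0.0032014146553653836
scene 151 lid angle 29.728885152615476 rms 0.000866942011316686
```

apply_moves(
  targets=[
    [[2.0,0.71,-0.05,-1.13,0,0,0],[2.0,1.52,-0.1,-2.19,0,0,0],[2.0,2.42,-0.15,-3.18,0,0,0],[2.0,3.41,-0.15,-4.08,0,0,0],[2.0,4.46,-0.15,-4.89,0,0,0],[2.0,5.59,-0.15,-5.61,0,0,0],[2.0,5.59,-0.15,-5.61,0,0,0],[2.0,5.59,-0.15,-5.61,0,0,0],[2.0,5.59,-0.15,-5.61,0,0,0]],
  ],
)

```text
time: 22.58
ee_pos: [0.5188, -0.363, 0.3811]
eef_rot: [0.999, 0.042, 0.0, -0.001]
force: [-1.3, 5.5, -1.8]
gripper_width: 0.0296
grasp_force: 30.0
```

```bash
python3 f.py
```

```text
{'time': 22.575, 'ee_pos': [0.5188, -0.363, 0.3811], 'force': [-1.3486, 5.5482, -1.7881], 'moment': [1.2634, 0.1724, -0.0439], 'gripper_width': 0.0296, 'grasp_force': 29.9981}
grasp [ 0.51880624 -0.36270234  0.21412426] radius 0.15461816100559983 angle 60.16420206974984
wrist 21442 lid angle 58.96034709872005 rms 0.0004679664991305562
top 155 lid angle 58.04112680695512 rms 0.0015543290272544827
scene 0
```

```bash
python3 - <<'E'
import numpy as np,cv2
for f in ["w1","w5"]:
    d=np.load(f+".npz");P=d["P"];hsv=cv2.cvtColor(d["im"],cv2.COLOR_BGR2HSV)
    m=(hsv[...,0]>45)&(hsv[...,0]<90)&(hsv[...,1]>70)&(abs(P[...,2]-.086)<.008)&(abs(P[...,1]+.36)<.12)&(P[...,0]>.45)
    q=P[m]; c=np.linalg.lstsq(np.c_[q[:,:2],np.ones(len(q))],q[:,2],rcond=None)[0]; print(f,"closed-lid angle bias deg",-np.degrees(np.arctan(c[0])))
E
ls pics
```

```text
w1 closed-lid angle bias deg 0.038578408409194936
w5 closed-lid angle bias deg 0.004480908631872932
a.png
scene.png
scene_21.4.png
scene_22.7.png
top.png
top_21.4.png
top_22.6.png
w1.png
w2.png
w3.png
w4.png
w5.png
wrist_21.3.png
wrist_22.6.png
```

View pics/wrist_22.6.png

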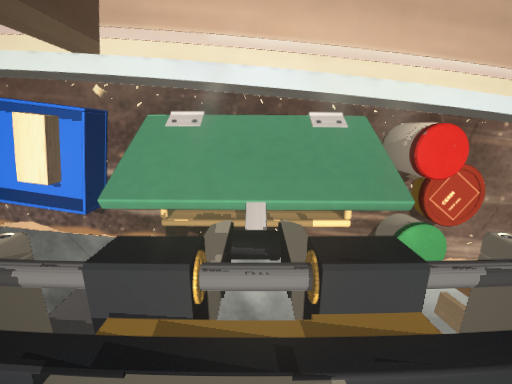

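The lid is raised and the bar is pinched between the pads at (255,245). The plane fit reads 59.0° and the kinematics 60.2°, so I'll nudge it up slightly and let it settle.

apply_moves(
  targets=[
    [[2.0,0.08,0,-0.05,0,0,0],[2.0,0.16,0,-0.09,0,0,0],[2.0,0.16,0,-0.09,0,0,0],[2.0,0.16,0,-0.09,0,0,0],[2.0,0.16,0,-0.09,0,0,0],[2.0,0.16,0,-0.09,0,0,0],[2.0,0.16,0,-0.09,0,0,0],[2.0,0.16,0,-0.09,0,0,0]],
  ],
)

```text
time: 23.72
ee_pos: [0.5199, -0.363, 0.3817]
eef_rot: [0.999, 0.042, -0.001, -0.001]
force: [-1.0, 6.2, -2.2]
gripper_width: 0.0301
grasp_force: 30.0
```

```bash
python3 f.py
```

```text
{'time': 23.725, 'ee_pos': [0.5199, -0.363, 0.3817], 'force': [-0.9704, 6.1912, -2.249], 'moment': [1.1856, 0.3947, -0.011], 'gripper_width': 0.0301, 'grasp_force': 29.9978}
grasp [ 0.51971747 -0.36263871  0.21467218] radius 0.1546426835022719 angle 60.558767988236454
wrist 21411 lid angle 59.35202396246973 rms 0.00047184968306655665
top 164 lid angle 60.436964819299206 rms 0.0018585763731107476
scene 0
```

The readings now fall between 59.4° and 60.6°, the lid is steady and the grip is firm, so I'm handing it in.

```bash
python3 -c "
from workcell import ctrl
print(ctrl.hand_in())"
```

```text
the job is handed in; nothing more can be done
None
```

The tape measure is in the red bin, the oak offcut is in the blue bin, and I handed the job in with the arm holding the lid steady at about 60° (readings 59.4° to 60.6°).

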